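Pedal the walnuts onto the tray and spread them

ROBOT

A 6-joint arm with a two-finger parallel gripper is mounted at the origin on a cart in front of the work surface, level with it; the furniture and walls round the work are solid. World frame = base frame: x ahead of the robot, y to its left, z up, the work surface at z = 0. Lengths are in m, angles in degrees, forces in N, time in s.
With the tool pointing down it reaches from about 0.3 to 0.75 m from the base axis. Payload 8.5 kg.
Tool frame: the origin (TCP) lies on the centre line of the jaws, within the pads' length; the fingertips stand 17 mm ahead of it and the grasp point (between the pads) lies 2 mm behind it (env.tcp_to_tips is the distance from the TCP to the fingertips, in m); z points along the fingers, y is the line along which they close (so a half turn about z gives the same grasp; the last joint's range is limited). The gripper opens to 85 mm and grips with 20 to 120 N. Pads are 22 mm wide; open, the fingers measure 114 mm over their backs; the gripper's body (76 mm by 85 mm) begins 54 mm behind the grasp point. The pads swing forward as they close: fully open they stand 13 mm farther back than shut.
Start: joints at [57.107, 21.807, 74.336, -0, 83.858, -12.336], TCP at [0.193, 0.515, 0.248] pointing down, gripper open.
Joint ranges: [-178.18, 178.18], [-50.72, 133.34], [12.68, 142.11], [-81.47, 261.47], [9.98, 163.14], [-165.26, 165.26]. Speed limits (degrees/s): [136.94, 136.94, 180, 180, 180, 180].

INTERFACE

Orientations are given as a 3x3 rotation matrix whose columns are the frame's x, y, z axes.
In Python, from rig import env gives the robot as it stands. The module is installed in compiled form; this text tells all that it offers.
- The arm moves only by the shell command python3 -m pendant 'ROWS' [FORCE]. ROWS is JSON, a list of rows, each a list of 7 numbers: the opening, from 0 (shut) to 1 (fully open), then the shift along the tool's x, y, z in m, then the turn, a rotation vector about the tool's x, y, z in rad. A call has 1 to 5 rows; each row is the pose to reach, as a shift and turn from the pose commanded when the call began, along the tool's axes at that moment; what a row does not reach only later rows make up. A row lasts 1/8 s, in which the tool goes at most 62.5 mm and 10.7 degrees, less where a joint would pass 70% of its speed; a pose out of reach is approached as far as the arm can. A call with a gripper value outside its range is refused whole. The fingers move at their own pace and stop on an object; FORCE is the grip in N (left out, the last holds). Time passes only in rows, so rows that repeat a pose let the fingers close. It gives the time, the measured TCP pose, the force, the opening and the grip force at its end, in the units of the state.
- env.observe(): the state, without advancing time (a new reading comes with each control period).
- env.get_image(name): name is "scene" or "side" or "wrist"; returns a dict with "image" (480x640x3 uint8, blue, green, red), "fx", "fy", "cx", "cy" (pixels), "pose" (4x4, takes a point from camera to world coordinates). Camera axes: x right, y up, looking along -z (the intrinsics and any distortion apply to the point x, -y, -z); pixel columns grow to the right and rows downward; lengths in m; the calibration is good to about 2 mm. A picture is of the moment at which its call begins. There is no depth.
- env.close_job(): hands the job in; it is judged then, once.
Trained networks look in the newest picture that a camera, given by its name, has taken for a name from the list of things; names that differ only in an ending like _2 or _b are one class to them, and where a whole thing is asked for, a point or a joint stands for the part that bears it (a point fixed in the world has none). Each returns a list of dicts, best first, with "conf" (0 to 1); they miss things now and then, are a little off and sometimes report something else, mostly with a low value. They report only what shows in the picture. A call takes as long as a camera call.
- env.find_in(camera, thing): "bbox" ([centre column, centre row, width, height] in pixels, round what is visible of it).
- env.trace(camera, thing): "mask" (480x640 bool, what is visible of it) and "bbox" ([centre column, centre row, width, height] in pixels, round what is visible of it).
- env.tip_of(camera, thing): "centre" ([column, row] in pixels: a listed point, or the origin of a listed thing).
The state is a dict: "time_s": time; "q": joint angles; "qvel": joint speeds; "joint_efforts": joint torques, N m; "position": TCP position; "tool_rot": TCP orientation; "ft_force": force on the tool from outside, world axes, zero at the start; "wrist_torque": the same for the moment, N m; "grip_width": finger opening in m; "gripper_force": force on a finger pad.
Only numpy, scipy, OpenCV 4.12 (cv2) and the standard library are available. Lean on these libraries where they do the work, as an engineer would, in place of code of your own. Each camera call takes 0.05 s, during which the arm holds its last target. There are 200 camera calls.

TASK

Walnuts are to be roasted: with the gripper, press the dispenser's spring pedal all the way down, leaning on it with about 15 newtons once it meets its stop but without ramming it; keep it down until all five walnuts have rolled into the baking tray, then let the pedal spring up. Spread the walnuts into an even single layer, using the left, middle and right of the tray and leaving at least a finger's breadth (15 mm) of space between any two. Leave the other things on the worktop alone.

Things in the scene. Friction and masses are not known exactly. Their poses are not given: they have to be found in the camera images.
- dispenser: White walnut dispenser fixed on the worktop, 300 mm deep, 220 wide, 179 high at its gate frame (130 mm wide, 24 deep, at x = 0). Origin on the worktop below the gate, mid-chute; x to its rear (away from the robot at yaw 0), y to its left, z up. Its open-topped chute, 90 mm wide, slopes down at 22 degrees toward the robot; the pedal stands on its left side.
- dispenser_outlet (a point): Middle of the lip of the chute, over the tray's rear rim: (-60, 0, 34) mm in the dispenser's frame.
- gate: Flat steel gate, 92 mm wide, 50 high, that holds the walnuts back in the chute. It rises as the pedal goes down, by 54 mm with the pedal on its stop, and closes when the pedal is let up. Origin at the middle of its lower edge.
- pedal: Steel spring pedal, 150 mm long, pointing to the robot. Origin on its hinge (axis along y), at (40, 121, 56) mm in the dispenser's frame. The spring pushes back with about 4 N at first and 10 N just before the stop; let go, it rises by itself.
- pedal_pad (a point): Middle of the top of the ribbed rubber pad (46 mm wide, 56 long) at the pedal's front end; at rest at (-78, 121, 90) mm in the dispenser's frame, sloping up toward the robot by 0.2 rad. Pressed, it sinks in an arc of radius 122 mm about the hinge by some 35 to 40 mm, until the pedal meets a firm stop, to be felt.
- tray_floor (a point): Centre of the floor (top face, 3 mm above the worktop) of the dark steel baking tray fixed in front of the chute, 190 mm (x) by 320 mm (y) outside, walls 3 mm thick, rim 16 mm above the worktop. Axes parallel to the dispenser's. The chute ends over the rear rim of the tray, at y = +96 mm in this frame (toward the tray's left end).
- walnut0: One of five equal walnuts, balls of 38 mm diameter, 20 g, brown, unpainted, slow to roll; at the start they lie behind the gate in the chute. Origin at the centre.
- walnut1: One of five equal walnuts, balls of 38 mm diameter, 20 g, brown, unpainted, slow to roll; at the start they lie behind the gate in the chute. Origin at the centre.
- walnut2: One of five equal walnuts, balls of 38 mm diameter, 20 g, brown, unpainted, slow to roll; at the start they lie behind the gate in the chute. Origin at the centre.
- walnut3: One of five equal walnuts, balls of 38 mm diameter, 20 g, brown, unpainted, slow to roll; at the start they lie behind the gate in the chute. Origin at the centre.
- walnut4: One of five equal walnuts, balls of 38 mm diameter, 20 g, brown, unpainted, slow to roll; at the start they lie behind the gate in the chute. Origin at the centre.
- spice_jar_a: Spice jar with dark cap, 41 mm diameter, 105 mm high. A bystander, to be left alone. Origin at the middle of its underside.
- spice_jar_b: Spice jar with dark cap, 41 mm diameter, 105 mm high. A bystander, to be left alone. Origin at the middle of its underside.
- oil_bottle: Tall slim green oil bottle, 62 mm wide, 268 mm high. A bystander, to be left alone. Origin at the middle of its underside.
- pepper_mill: Turned dark wooden pepper mill, 58 mm diameter, 170 mm high. A bystander, to be left alone. Origin at the middle of its underside.
- tomato: Tomato, 62 mm. A bystander, to be left alone. Origin at the middle of its underside.
- onion: Red onion, 84 mm. A bystander, to be left alone. Origin at the middle of its underside.
- clothes_peg: Wooden clothes peg lying flat, 15 x 72 x 12 mm. A bystander, to be left alone. Origin at the middle of its underside.

How it is judged:
By the outcome, as a careful person would: the job done as asked, in the order asked, and still so for the second after the job is handed in, with the robot touching nothing.
It also fails if it takes over 67 s, if anything falls off the work surface, if the arm or the gripper's body presses on something with over 40 N, if the wrist force passes 120 N, or if a joint passes its speed limit or range.

## Working session

There is one attempt and no reset: what is moved stays moved. The work goes in short steps, Python scripts to look and compute and a shell command to move; the robot and the scene stay as the last step left them, time stands still between calls to the robot, and variables do not carry over. Pictures are saved under pics/ and viewed, at most 10 in all, crops included, and the job is handed in when it is done.

```bash
mkdir -p pics
cat > h.py <<'E'
import numpy as np, cv2
from rig import env
def ray(im,u,v):
    P=np.array(im["pose"]); d=np.array([(u-im["cx"])/im["fx"],-(v-im["cy"])/im["fy"],-1.])
    return P[:3,3],P[:3,:3]@d
def at_z(im,u,v,z):
    o,d=ray(im,u,v); return o+d*(z-o[2])/d[2]
def proj(im,p):
    P=np.array(im["pose"]); c=P[:3,:3].T@(np.array(p)-P[:3,3]); return im["cx"]+im["fx"]*c[0]/-c[2], im["cy"]-im["fy"]*c[1]/-c[2]
def tri(rs):
    A=np.zeros((3,3));b=np.zeros(3)
    for o,d in rs:
        d=d/np.linalg.norm(d);M=np.eye(3)-np.outer(d,d);A+=M;b+=M@o
    return np.linalg.solve(A,b)
E
python3 - <<'E'
from h import *
np.set_printoptions(precision=4,suppress=True)
ims={c:env.get_image(c) for c in("scene","side")}
cv2.imwrite("pics/a.png",cv2.resize(np.hstack([ims["scene"]["image"]]),(640,480)));cv2.imwrite("pics/b.png",ims["side"]["image"])
print([k for k in ims["scene"]])
for t in("pedal_pad","dispenser_outlet","tray_floor","dispenser","pedal","gate"):
    rs=[]
    for c in ims:
        r=env.tip_of(c,t)
        if r: print(t,c,r[0]["centre"],r[0]["conf"]); rs.append(ray(ims[c],*r[0]["centre"]))
    if len(rs)==2: print(tri(rs))
s=env.observe(); print(s["tool_rot"],s["position"],s["time_s"],env.tcp_to_tips)
E
```

```text
['image', 'fx', 'fy', 'cx', 'cy', 'pose']
pedal_pad scene [234.7, 287.9] 0.57
pedal_pad side [224.6, 289.9] 0.63
[0.6299 0.179  0.0961]
dispenser_outlet scene [267.1, 279.5] 0.65
dispenser_outlet side [271.0, 269.1] 0.85
[0.6305 0.0655 0.0395]
tray_floor scene [257.2, 280.2] 0.5
tray_floor side [327.3, 276.2] 0.76
[0.5901 0.0335 0.0387]
dispenser scene [256.5, 280.0] 0.76
dispenser side [258.6, 255.0] 0.61
[0.6871 0.0505 0.0009]
pedal scene [201.4, 277.2] 0.66
gate scene [256.4, 259.3] 0.76
[[-0.9363  0.3512  0.    ]
 [ 0.3512  0.9363  0.0001]
 [-0.      0.0001 -1.    ]] [0.1931 0.515  0.2484] 0.7 0.017
```

View pics/a.png

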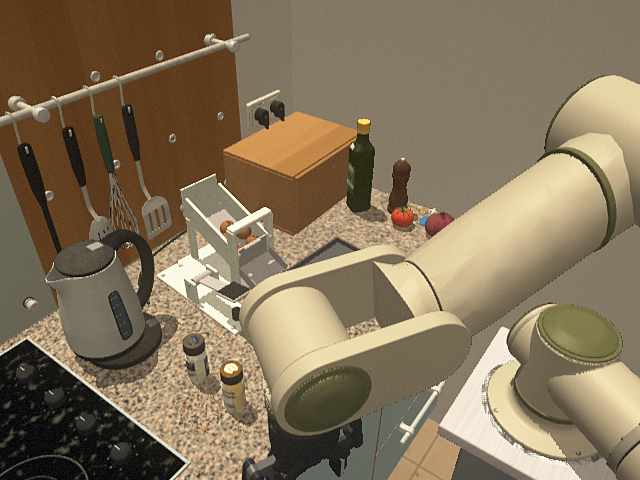

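View pics/b.png

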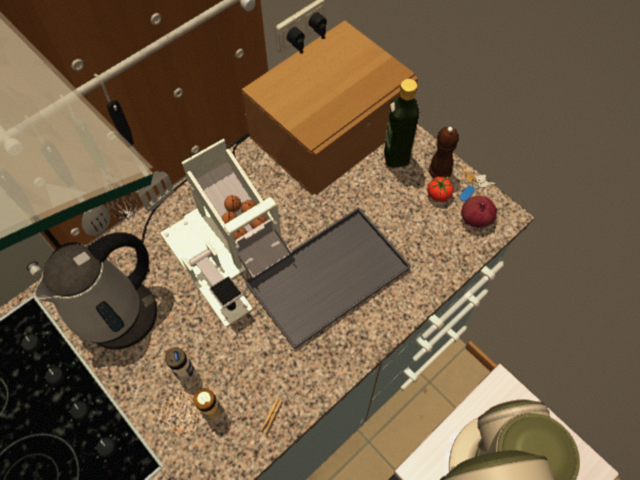

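The side view shows the tray clearly, with rim corners at about (360,211), (409,267) and (297,345). The pad is at about (226,290). The jars at (180,365) and (208,405) and the peg at (271,415) are away to the front left. The networks' pixel positions for the pad, outlet and tray agree with this picture.

Run:
```python
from h import *
np.set_printoptions(precision=4,suppress=True)
im=env.get_image("side")
c=[at_z(im,u,v,.016) for u,v in((360,211),(409,267),(297,345))]
for p in c: print(p)
print(np.linalg.norm(c[0]-c[1]),np.linalg.norm(c[1]-c[2]))
print("yaw", [np.degrees(np.arctan2(*(c[0]-c[1])[[1,0]])), np.degrees(np.arctan2(*(c[2]-c[1])[[1,0]]))-90])
print("traycentre",at_z(im,327.3,276.2,.003),(c[0]+c[2])/2,"outlet",at_z(im,271,269.1,.034),"pad",at_z(im,224.6,289.9,.09),"disp",at_z(im,258.6,255,0))
for t in("spice_jar_a","clothes_peg","tomato","onion"):
    for r in env.tip_of("side",t)[:2]: print(t,at_z(im,*r["centre"],0),r["conf"])
```

```text
[ 0.6101 -0.1962  0.016 ]
[ 0.4299 -0.1749  0.016 ]
[0.4636 0.1324 0.016 ]
0.18152980212892472 0.30914279954437296
yaw [np.float64(-6.737161001985056), np.float64(-6.269889633849601)]
traycentre [ 0.5422 -0.0278  0.003 ] [ 0.5369 -0.0319  0.016 ] outlet [0.6292 0.0624 0.034 ] pad [0.6349 0.1791 0.09  ] disp [0.6902 0.0515 0.    ]
spice_jar_a [0.4708 0.3447 0.    ] 0.88
spice_jar_a [0.5849 0.3457 0.    ] 0.75
clothes_peg [0.3897 0.2694 0.    ] 0.79
tomato [ 0.4156 -0.3872  0.    ] 0.63
tomato [ 0.5217 -0.3843  0.    ] 0.56
onion [ 0.4159 -0.38    0.    ] 0.8
```

```bash
cat >> h.py <<'E'
def to(p,yawx=173.5):
    "tool shift and turn about z (rad) from here to TCP p with tool x at heading yawx"
    s=env.observe();R=np.array(s["tool_rot"]);d=R.T@(np.array(p)-s["position"])
    a=np.radians(yawx)-np.arctan2(R[1,0],R[0,0]);a=(a+np.pi)%(2*np.pi)-np.pi
    print("t",round(s["time_s"],2),"pos",np.round(s["position"],4),"shift",np.round(d,4),"turn",round(-a,3),"f",np.round(s["ft_force"],1),"z",np.round(R[:,2],3))
E
python3 -m pendant '[[0,-0.06,-0.018,0,0,0,-0.08],[0,-0.12,-0.036,0,0,0,-0.16],[0,-0.18,-0.054,0,0,0,-0.244],[0,-0.24,-0.072,0,0,0,-0.244],[0,-0.29,-0.088,0,0,0,-0.244]]'
python3 -c "
from h import *
to([.630,.181,.137])"
```

```text
time_s: 1.58
position: [0.4354, 0.3291, 0.2484]
tool_rot: [[-0.993, 0.115, 0.0], [0.115, 0.993, 0.0], [-0.0, 0.0, -1.0]]
ft_force: [1.5, 0.5, 0.1]
grip_width: 0.0001
gripper_force: 0.0
t 1.57 pos [0.4354 0.3291 0.2484] shift [-0.2103 -0.1247  0.1114] turn -0.002 f [1.5 0.5 0.1] z [ 0.  0. -1.]
```

```bash
python3 -m pendant '[[0,-0.055,-0.033,0,0,0,0],[0,-0.11,-0.065,0,0,0,0],[0,-0.165,-0.098,0.02,0,0,0],[0,-0.21,-0.125,0.06,0,0,0],[0,-0.21,-0.125,0.1,0,0,0]]'
python3 - <<'E'
from h import *
to([.630,.181,.137])
np.set_printoptions(precision=4,suppress=True)
out=[]
for c in("side","wrist"):
    im=env.get_image(c); out.append(im["image"])
    r=env.tip_of(c,"pedal_pad")
    if r: print(c,r[0],at_z(im,*r[0]["centre"],.09))
    s=env.observe(); tip=np.array(s["position"])+.017*np.array(s["tool_rot"])[:,2]; print("tip px",proj(im,tip))
o=np.hstack([out[0][180:420,100:420],out[1][::2,::2]])
cv2.imwrite("pics/c.png",o)
E
```

```text
time_s: 2.2
position: [0.6305, 0.1799, 0.1471]
tool_rot: [[-0.993, 0.118, 0.002], [0.118, 0.993, -0.0], [-0.002, 0.0, -1.0]]
ft_force: [-0.1, -0.3, 0.5]
grip_width: -0.0001
gripper_force: 0.0
t 2.2 pos [0.6305 0.1799 0.1471] shift [0.0007 0.001  0.0101] turn -0.005 f [-0.1 -0.3  0.5] z [ 0.002 -0.    -1.   ]
side {'centre': [440.4, 192.4], 'conf': 0.43} [ 0.4928 -0.3309  0.09  ]
tip px (np.float64(223.93687042691073), np.float64(286.20066731438357))
wrist {'centre': [318.5, 287.4], 'conf': 0.91} [0.6288 0.1803 0.09  ]
tip px (np.float64(323.8035974179516), np.float64(328.8214961948886))
```

View pics/c.png

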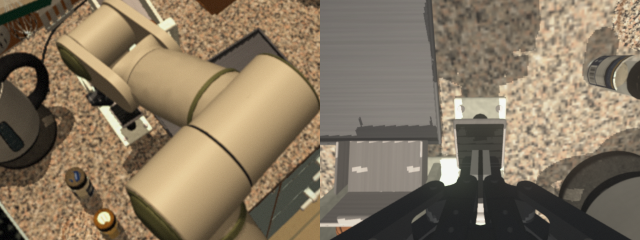

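The pad lies directly under the shut fingertips, at wrist-view pixel (319,287). I'll go down now, slowing towards the stop.

```bash
python3 -m pendant '[[0,0,0,0.03,0,0,0],[0,0,0,0.04,0,0,0],[0,0.001,0,0.05,0,0,0],[0,0.002,0,0.058,0,0,0],[0,0.003,0,0.064,0,0,0]]' | egrep 'pos|ft'
python3 -m pendant '[[0,0,0,0.003,0,0,0],[0,0,0,0.005,0,0,0],[0,0,0,0.006,0,0,0]]' | egrep 'time|pos|ft'
```

```text
position: [0.6252, 0.1836, 0.0865]
ft_force: [-3.3, 0.9, 7.5]
time_s: 3.4
position: [0.6248, 0.1836, 0.0807]
ft_force: [-5.7, 1.1, 8.8]
```

```bash
python3 -m pendant '[[0,0,0,0.002,0,0,0],[0,0.001,0,0.004,0,0,0],[0,0.001,0,0.006,0,0,0],[0,0.001,0,0.007,0,0,0]]' | egrep 'time|pos|ft'
python3 -m pendant '[[0,0,0,0.001,0,0,0],[0,0,0,0.001,0,0,0]]' | egrep 'time|pos|ft'
```

```text
time_s: 3.9
position: [0.6246, 0.1837, 0.0742]
ft_force: [-4.2, 0.1, 9.0]
time_s: 4.15
position: [0.6246, 0.1837, 0.0732]
ft_force: [-4.3, 1.0, 9.4]
```

```bash
python3 -m pendant '[[0,0,0,0.001,0,0,0],[0,0,0,0.001,0,0,0]]' | egrep 'time|pos|ft'
python3 -m pendant '[[0,0,0,0.001,0,0,0],[0,0,0,0.001,0,0,0]]' | egrep 'time|pos|ft'
```

```text
time_s: 4.4
position: [0.6246, 0.1837, 0.0722]
ft_force: [-4.0, 0.6, 9.3]
time_s: 4.65
position: [0.6246, 0.1837, 0.0713]
ft_force: [-4.0, 0.6, 9.7]
```

Run:
```python
from h import *
im=env.get_image("wrist");cv2.imwrite("pics/d.png",im["image"])
for r in env.find_in("wrist","walnut0"): print(r)
for r in env.find_in("scene","walnut0"): print(r)
```

```text
{'bbox': [118.1, 69.0, 106.1, 103.3], 'conf': 0.81}
{'bbox': [77.5, 13.7, 92.9, 23.3], 'conf': 0.63}
{'bbox': [31.2, 45.5, 62.5, 90.9], 'conf': 0.62}
{'bbox': [244.1, 233.7, 8.2, 9.5], 'conf': 0.45}
{'bbox': [226.7, 225.9, 16.5, 13.1], 'conf': 0.39}
```

View pics/d.png

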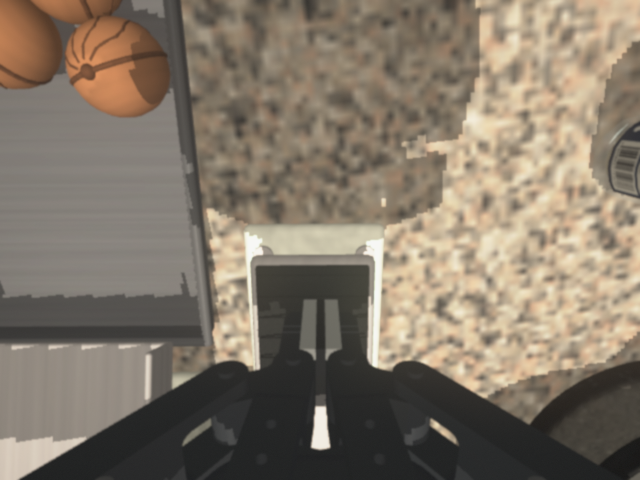

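Three walnuts are already in the tray's front left corner, at (118,69), (77,14) and (31,45). The pedal is nearly down and the fingertips are on the pad. Next I press on to the stop.

```bash
python3 -m pendant '[[0,0,0,0.001,0,0,0],[0,0,0,0.001,0,0,0]]' | egrep 'time|pos|ft'
python3 -m pendant '[[0,0,0,0.001,0,0,0],[0,0,0,0.001,0,0,0]]' | egrep 'time|pos|ft'
```

```text
time_s: 5.05
position: [0.6246, 0.1837, 0.0703]
ft_force: [-4.9, 0.5, 9.8]
time_s: 5.3
position: [0.6246, 0.1837, 0.0695]
ft_force: [-5.2, -0.1, 10.1]
```

```bash
python3 -m pendant '[[0,0,0,0.001,0,0,0],[0,0,0,0.001,0,0,0]]' | egrep 'time|pos|ft'
python3 -m pendant '[[0,0,0,0.001,0,0,0],[0,0,0,0.001,0,0,0]]' | egrep 'time|pos|ft'
```

```text
time_s: 5.55
position: [0.6246, 0.1837, 0.0691]
ft_force: [-5.6, -1.2, 14.9]
time_s: 5.8
position: [0.6247, 0.1837, 0.0689]
ft_force: [-8.5, -0.2, 19.9]
```

```bash
python3 -m pendant '[[0,0,0,-0.0008,0,0,0],[0,0,0,-0.0008,0,0,0],[0,0,0,-0.0008,0,0,0]]' | egrep 'time|pos|ft'
python3 - <<'E'
from h import *
im=env.get_image("side");env.get_image("wrist")
i2=env.get_image("scene")
o=np.hstack([cv2.resize(im["image"][130:350,150:430],None,fx=1.4,fy=1.4),cv2.resize(i2["image"][160:380,150:430],None,fx=1.4,fy=1.4)])
cv2.imwrite("pics/e.png",o)
for c in("wrist","side","scene"):
    for r in env.find_in(c,"walnut0"): print(c,r)
E
```

```text
time_s: 6.18
position: [0.6247, 0.1837, 0.0691]
ft_force: [-6.5, -0.1, 15.9]
wrist {'bbox': [113.7, 68.5, 106.7, 103.2], 'conf': 0.78}
wrist {'bbox': [73.2, 11.3, 95.3, 19.8], 'conf': 0.71}
wrist {'bbox': [30.2, 46.0, 60.4, 91.9], 'conf': 0.7}
scene {'bbox': [328.5, 307.2, 18.6, 17.6], 'conf': 0.71}
scene {'bbox': [294.9, 317.3, 17.7, 19.4], 'conf': 0.7}
scene {'bbox': [311.9, 321.6, 16.6, 16.7], 'conf': 0.67}
scene {'bbox': [315.2, 308.0, 14.9, 11.4], 'conf': 0.53}
scene {'bbox': [347.2, 295.8, 15.1, 17.3], 'conf': 0.48}
```

View pics/e.png

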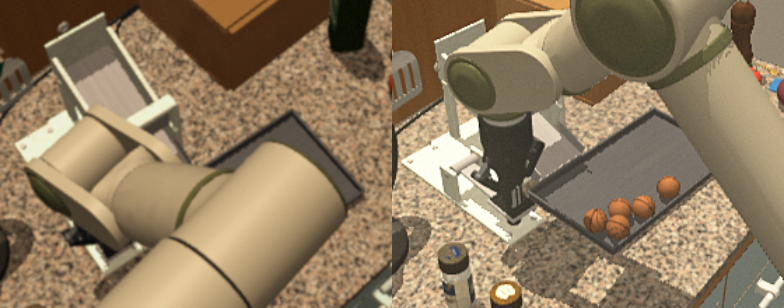

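Five walnuts lie in the tray and the chute is empty in both views. I'll hold off no longer, let the pedal up and go above the tray for a close look.

```bash
python3 -m pendant '[[0,0,0,-0.02,0,0,0],[0,0,0,-0.04,0,0,0],[0,0.005,0,-0.085,0,0,0],[0,0.02,-0.03,-0.13,0,0,0],[0,0.04,-0.08,-0.16,0,0,0]]' | egrep 'time|pos|ft'
python3 -m pendant '[[0.6,0.01,-0.05,-0.03,0,0,0],[0.6,0.02,-0.08,-0.05,0,0,0],[0.6,0.02,-0.08,-0.05,0,0,0]]' | egrep 'time|pos|ft|grip'
cat >> h.py <<'E'
D=np.array([.690,.0535]);yaw=np.radians(-6.5);Rd=np.array([[np.cos(yaw),-np.sin(yaw)],[np.sin(yaw),np.cos(yaw)]]);T=np.array([.5422,-.0278])
def look(name=None,cam="wrist"):
    im=env.get_image(cam)
    W=[]
    for r in env.find_in(cam,"walnut0"):
        p=at_z(im,*r["bbox"][:2],.022);W.append(p[:2]);print("walnut",np.round(p[:2],3),"tray",np.round(Rd.T@(p[:2]-T),3),r["conf"],np.round(r["bbox"]))
    if name: cv2.imwrite("pics/"+name,im["image"])
    return im,W
E
python3 - <<'E'
from h import *
to([.55,.03,.27]); im,W=look("f.png")
P=np.array(im["pose"]);print("cam",P[:3,3],im["fx"])
print(env.tip_of("wrist","tray_floor"))
E
```

```text
time_s: 7.1
position: [0.5752, 0.1084, 0.2287]
ft_force: [0.4, -1.1, -0.2]
time_s: 7.48
position: [0.5461, 0.0296, 0.2782]
ft_force: [0.8, -0.0, 0.4]
grip_width: 0.051
gripper_force: 0.0
t 7.47 pos [0.5461 0.0296 0.2782] shift [-0.0037  0.0008  0.0083] turn -0.004 f [ 0.8 -0.   0.4] z [ 0.006 -0.001 -1.   ]
walnut [0.482 0.106] tray [-0.075  0.127] 0.86 [394. 119.  46.  40.]
walnut [0.504 0.072] tray [-0.049  0.095] 0.64 [359. 148.  43.  44.]
walnut [ 0.469 -0.02 ] tray [-0.074 -0.001] 0.61 [257. 121.  44.  42.]
walnut [0.52  0.113] tray [-0.038  0.138] 0.59 [403. 159.  42.  43.]
walnut [0.478 0.046] tray [-0.072  0.067] 0.57 [329. 122.  42.  40.]
cam [0.46399546 0.03980811 0.40511527] 392.19096177518577
[{'centre': [263.0, 192.0], 'conf': 0.96}]
```

View pics/f.png

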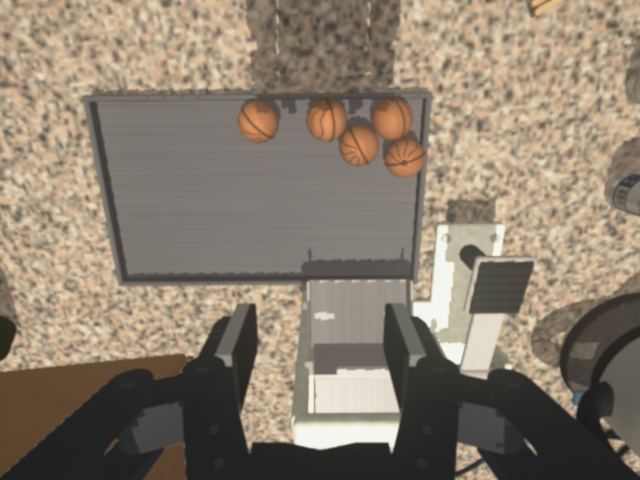

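The view shows the pedal back up and five walnuts along the tray's front wall: (394,119), (359,148), (257,121), (403,159) and (329,122). The tray corners are at (88,100), (430,95), (121,283) and (416,280). The plan is a zigzag layout. I leave the ones at 394 and 257 in place and move the other three with the fingertips just above the rim.

```bash
sed -i 's/def look/def inT(x,y): return T+Rd@np.array([x,y])\ndef look/' h.py
python3 - <<'E'
from h import *
im=env.get_image("wrist")
c=np.array([at_z(im,u,v,.016)[:2] for u,v in((88,100),(430,95),(121,283),(416,280))])
print(c.round(3),"mean",c.mean(0),"fr len",np.linalg.norm(c[1]-c[0]),"side",np.linalg.norm(c[0]-c[2]),np.linalg.norm(c[1]-c[3]))
d=c[1]-c[0];print("yaw",np.degrees(np.arctan2(d[1],d[0]))-90,np.degrees(np.arctan2(*(c[2]-c[0])[::-1])))
print("floor centre",at_z(im,263,192,.003))
to([.478,.046,.12],203.5); print(env.observe()["q"])
E
```

```text
[[ 0.431 -0.171]
 [ 0.463  0.144]
 [ 0.616 -0.192]
 [ 0.648  0.124]] mean [ 0.53964057 -0.02379531] fr len 0.31679970305921323 side 0.1855346364391592 0.18638278378782402
yaw -5.778853181090625 -6.328892564568805
floor centre [ 0.53750328 -0.02613677  0.003     ]
t 7.67 pos [0.5462 0.0319 0.2747] shift [0.0693 0.0063 0.1547] turn -0.524 f [ 0.1  0.7 -0.4] z [-0.001  0.    -1.   ]
[-9.06609587e+00  2.05389539e+01  7.19055633e+01  1.29687138e-02
  8.75965354e+01 -9.25585000e+01]
```

```bash
sed -i 's/T=np.array(\[.5422,-.0278\])/T=np.array([.539,-.0245])/; s/radians(-6.5)/radians(-6.1)/' h.py
python3 -m pendant '[[0.6,0.02,0.002,0.04,0,0,-0.15],[0.6,0.04,0.004,0.08,0,0,-0.3],[0.6,0.06,0.006,0.12,0,0,-0.45],[0.6,0.069,0.006,0.145,0,0,-0.524],[0.6,0.069,0.006,0.145,0,0,-0.524]]' | egrep 'time|pos|ft|grip'
python3 - <<'E'
from h import *
im,W=look("g.png")
p=min(W,key=lambda w:np.linalg.norm(w-[.478,.046])); to([*p,.030],203.5)
E
```

```text
time_s: 8.3
position: [0.4773, 0.0457, 0.1287]
ft_force: [0.5, 0.2, 0.6]
grip_width: 0.0512
gripper_force: 0.0
walnut [0.503 0.073] tray [-0.046  0.093] 0.94 [341. 297.  60.  62.]
walnut [ 0.471 -0.021] tray [-0.068 -0.004] 0.89 [222. 197.  67.  66.]
walnut [0.481 0.106] tray [-0.071  0.123] 0.71 [401. 286.  61.  54.]
walnut [0.524 0.107] tray [-0.029  0.13 ] 0.69 [374. 340.  29.  59.]
walnut [0.476 0.046] tray [-0.071  0.063] 0.65 [320. 245.  61.  59.]
t 8.4 pos [0.4792 0.0451 0.1307] shift [0.0033 0.0019 0.1007] turn -0.002 f [-0.2 -0.6  1.2] z [ 0.001 -0.    -1.   ]
```

View pics/g.png

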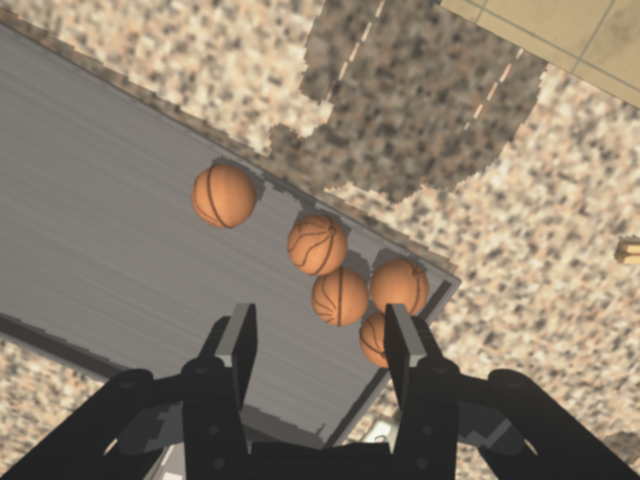

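Walnut E at (320,245) is centred between the fingers at columns 240 and 405. I'll take it now.

```bash
python3 -m pendant '[[0.54,0.002,0,0.05,0,0,0],[0.54,0.002,0,0.09,0,0,0],[0.54,0.002,0,0.099,0,0,0],[0.3,0.002,0,0.099,0,0,0],[0.3,0.002,0,0.099,0,0,0]]' 20 | egrep 'time|pos|ft|grip'
python3 -m pendant '[[0.3,0,0,-0.03,0,0,0],[0.3,0,0,-0.06,0,0,0]]' | egrep 'time|pos|ft|grip'
python3 - <<'E'
from h import *
to([*inT(.035,-.065),.031],203.5)
E
```

```text
time_s: 9.02
position: [0.4775, 0.0438, 0.0326]
ft_force: [-0.5, -0.0, -1.1]
grip_width: 0.0367
gripper_force: 20.0
time_s: 9.28
position: [0.4769, 0.0439, 0.0931]
ft_force: [0.3, 0.1, -0.3]
grip_width: 0.0365
gripper_force: 20.2
t 9.28 pos [0.4769 0.0439 0.0931] shift [-0.0281 -0.1612  0.0623] turn -0.001 f [ 0.3  0.1 -0.3] z [ 0.002 -0.    -1.   ]
```

```bash
python3 -m pendant '[[0.3,-0.01,-0.055,0,0,0,0],[0.3,-0.02,-0.11,0,0,0,0],[0.3,-0.028,-0.161,0.02,0,0,0],[0.3,-0.028,-0.161,0.05,0,0,0],[0.3,-0.028,-0.161,0.059,0,0,0]]' | egrep 'time|pos|ft|grip'
python3 -m pendant '[[0.3,0,0,0.001,0,0,0],[0.45,0,0,0.001,0,0,0],[0.5,0,0,0.001,0,0,0],[0.5,0,0,-0.03,0,0,0],[0.54,0,0,-0.08,0,0,0]]' | egrep 'time|pos|ft|grip'
python3 - <<'E'
from h import *
to([.524,.107,.13],203.5)
E
```

```text
time_s: 9.9
position: [0.5659, -0.0928, 0.0317]
ft_force: [0.1, -0.3, 0.7]
grip_width: 0.0363
gripper_force: 20.3
time_s: 10.52
position: [0.5656, -0.0922, 0.1125]
ft_force: [0.5, -1.0, 0.1]
grip_width: 0.0464
gripper_force: 0.0
t 10.53 pos [ 0.5656 -0.0922  0.1125] shift [-0.0412  0.1993 -0.0172] turn -0.001 f [ 0.5 -1.   0.1] z [-0.003  0.001 -1.   ]
```

```bash
python3 -m pendant '[[0.54,-0.01,0.05,-0.015,0,0,0],[0.54,-0.02,0.105,-0.017,0,0,0],[0.54,-0.03,0.155,-0.017,0,0,0],[0.54,-0.041,0.199,-0.017,0,0,0],[0.54,-0.041,0.199,-0.017,0,0,0]]' | egrep 'time|pos|ft|grip'
python3 - <<'E'
from h import *
im,W=look("i.png")
p=min(W,key=lambda w:np.linalg.norm(w-[.524,.107])); to([*p,.030],203.5)
E
```

```text
time_s: 11.15
position: [0.5238, 0.109, 0.1298]
ft_force: [-0.8, -0.1, -0.5]
grip_width: 0.0458
gripper_force: 0.0
walnut [ 0.47  -0.021] tray [-0.069 -0.004] 0.91 [142.  72.  79.  78.]
walnut [0.482 0.105] tray [-0.071  0.123] 0.86 [342. 183.  64.  64.]
walnut [0.519 0.115] tray [-0.035  0.137] 0.78 [331. 243.  63.  63.]
walnut [ 0.56  -0.076] tray [ 0.027 -0.049] 0.7 [ 14. 182.  22.  55.]
walnut [0.503 0.072] tray [-0.046  0.092] 0.59 [278. 193.  63.  69.]
t 11.25 pos [0.5247 0.1064 0.1296] shift [0.002  0.0103 0.0996] turn 0.0 f [ 0.2 -0.6 -0.5] z [ 0.001 -0.    -1.   ]
```

View pics/i.png

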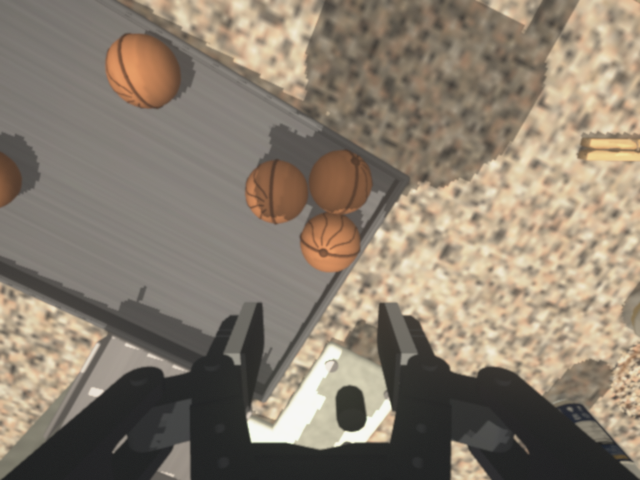

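D is at (331,243), about 7 mm right of the finger centre, with A and B clear above the finger line. Placed walnut E is at the left edge (14,182).

```bash
python3 -m pendant '[[0.54,0.003,0.008,0.05,0,0,0],[0.54,0.003,0.008,0.09,0,0,0],[0.54,0.003,0.008,0.099,0,0,0],[0.3,0.003,0.008,0.099,0,0,0],[0.3,0.003,0.008,0.099,0,0,0]]' 20 | egrep 'time|pos|ft|grip'
python3 -m pendant '[[0.3,0,0,-0.03,0,0,0],[0.3,0,0,-0.07,0,0,0]]' | egrep 'time|pos|ft|grip'
python3 - <<'E'
from h import *
to([*inT(-.068,-.13),.031],203.5)
E
```

```text
time_s: 11.88
position: [0.5189, 0.112, 0.0318]
ft_force: [-5.4, 2.4, 8.3]
grip_width: 0.0369
gripper_force: 21.9
time_s: 12.12
position: [0.519, 0.1114, 0.1016]
ft_force: [0.8, 0.5, 0.3]
grip_width: 0.0366
gripper_force: 20.1
t 12.12 pos [0.519  0.1114 0.1016] shift [ 0.1586 -0.2125  0.0707] turn -0.002 f [0.8 0.5 0.3] z [-0. -0. -1.]
```

```bash
python3 -m pendant '[[0.3,0.033,-0.045,0,0,0,0],[0.3,0.066,-0.09,0,0,0,0],[0.3,0.1,-0.135,0,0,0,0],[0.3,0.133,-0.18,0,0,0,0],[0.3,0.158,-0.212,0.02,0,0,0]]' | egrep 'time|pos|ft|grip'
python3 -m pendant '[[0.3,0,0,0.03,0,0,0],[0.3,0,0,0.048,0,0,0],[0.3,0,0,0.049,0,0,0],[0.45,0,0,0.049,0,0,0],[0.5,0,0,0.049,0,0,0]]' | egrep 'time|pos|ft|grip'
python3 -m pendant '[[0.5,0,0,-0.02,0,0,0],[0.54,0,0.03,-0.07,0,0,0],[0.54,-0.03,0.08,-0.1,0,0,0]]' | egrep 'time|pos|ft|grip'
python3 - <<'E'
from h import *
to([.503,.0725,.13],163.5)
E
```

```text
time_s: 12.75
position: [0.4584, -0.1486, 0.082]
ft_force: [1.0, 0.5, -0.8]
grip_width: 0.0365
gripper_force: 20.2
time_s: 13.38
position: [0.4585, -0.1452, 0.032]
ft_force: [0.1, 0.8, 0.9]
grip_width: 0.0424
gripper_force: 0.0
time_s: 13.75
position: [0.4536, -0.0626, 0.1322]
ft_force: [1.7, 0.0, -0.3]
grip_width: 0.046
gripper_force: 0.0
t 13.75 pos [ 0.4536 -0.0626  0.1322] shift [-0.0988  0.1046  0.0022] turn 0.694 f [ 1.7  0.  -0.3] z [ 0.003 -0.001 -1.   ]
```

```bash
python3 -m pendant '[[0.54,-0.03,0.03,0,0,0,0.17],[0.54,-0.06,0.06,0,0,0,0.34],[0.54,-0.085,0.09,0,0,0,0.51],[0.54,-0.098,0.104,0.002,0,0,0.69],[0.54,-0.098,0.104,0.002,0,0,0.694]]' | egrep 'time|pos|ft|grip'
python3 - <<'E'
from h import *
im,W=look("j.png")
p=min(W,key=lambda w:np.linalg.norm(w-[.503,.0725])); to([*p,.030],163.5)
E
```

```text
time_s: 14.38
position: [0.502, 0.0731, 0.1281]
ft_force: [-0.8, -0.6, 0.0]
grip_width: 0.046
gripper_force: 0.0
walnut [0.482 0.106] tray [-0.07   0.123] 0.92 [362. 204.  68.  58.]
walnut [ 0.466 -0.127] tray [-0.062 -0.11 ] 0.92 [  8. 278.  14.  44.]
walnut [ 0.468 -0.021] tray [-0.071 -0.004] 0.89 [160. 238.  68.  61.]
walnut [ 0.558 -0.094] tray [ 0.027 -0.067] 0.78 [116. 381.  51.  39.]
walnut [0.5  0.07] tray [-0.048  0.09 ] 0.68 [315. 246.  63.  64.]
t 14.47 pos [0.5018 0.0717 0.128 ] shift [ 0.0009 -0.0019  0.098 ] turn 0.007 f [ 0.2 -0.2  0. ] z [ 0. -0. -1.]
```

View pics/j.png

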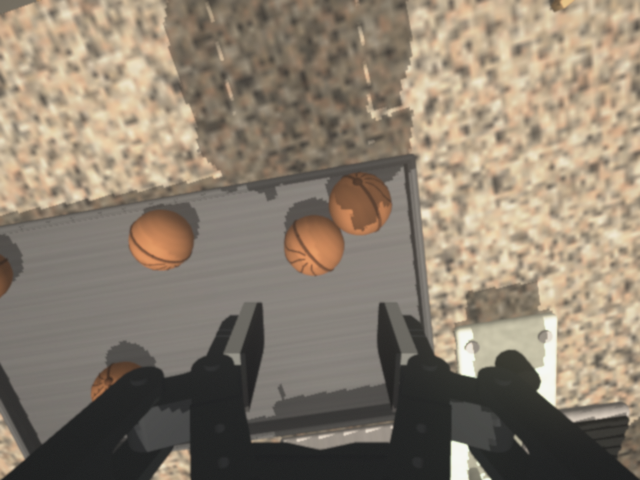

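B at (315,246) touches A at (362,204) diagonally. I'll turn another 10° so the right finger passes clear, then grasp. The two placed walnuts show at (8,278) and (116,381).

```bash
python3 -m pendant '[[0.54,-0.001,-0.002,0.04,0,0,0.17],[0.54,-0.001,-0.002,0.088,0,0,0.18],[0.54,-0.001,-0.002,0.097,0,0,0.18],[0.3,-0.001,-0.002,0.097,0,0,0.18],[0.3,-0.001,-0.002,0.097,0,0,0.18]]' 20 | egrep 'time|pos|ft|grip'
python3 -m pendant '[[0.3,0,0,-0.03,0,0,0],[0.3,0,0,-0.06,0,0,0]]' | egrep 'time|pos|ft|grip'
python3 - <<'E'
from h import *
to([*inT(.032,.062),.031],173.5)
E
```

```text
time_s: 15.1
position: [0.5032, 0.0696, 0.0323]
ft_force: [0.6, 0.1, -0.6]
grip_width: 0.0367
gripper_force: 20.0
time_s: 15.35
position: [0.5027, 0.0698, 0.0928]
ft_force: [1.1, 0.5, 0.5]
grip_width: 0.0363
gripper_force: 20.2
t 15.35 pos [0.5027 0.0698 0.0928] shift [-0.0829  0.0012  0.062 ] turn -0.351 f [1.1 0.5 0.5] z [ 0.002 -0.    -1.   ]
```

```bash
python3 -m pendant '[[0.3,-0.04,0,0,0,0,-0.17],[0.3,-0.083,0.001,0.01,0,0,-0.34],[0.3,-0.083,0.001,0.045,0,0,-0.35],[0.3,-0.083,0.001,0.059,0,0,-0.35],[0.3,-0.083,0.001,0.06,0,0,-0.35]]' | egrep 'time|pos|ft|grip'
python3 -m pendant '[[0.4,0,0,0,0,0,0],[0.5,0,0,0,0,0,0],[0.5,0,0,-0.02,0,0,0],[0.54,0,0,-0.07,0,0,0],[0.54,0.0,-0.03,-0.13,0,0,0]]' | egrep 'time|pos|ft|grip'
python3 -m pendant '[[0.54,0,-0.03,-0.05,0,0,0],[0.54,0,-0.05,-0.1,0,0,0],[0.54,0,-0.05,-0.1,0,0,0]]' | egrep 'time|pos|ft|grip'
python3 - <<'E'
from h import *
im,W=look("k.png")
from scipy.spatial.distance import pdist
print((pdist(W)*1000-38).round())
E
```

```text
time_s: 15.98
position: [0.5768, 0.0338, 0.0311]
ft_force: [-0.0, 0.4, -0.8]
grip_width: 0.0364
gripper_force: 20.3
time_s: 16.6
position: [0.5735, 0.0068, 0.1584]
ft_force: [1.1, -0.7, 0.2]
grip_width: 0.0462
gripper_force: 0.0
time_s: 16.98
position: [0.5689, -0.0452, 0.2612]
ft_force: [-0.4, 0.4, -0.4]
grip_width: 0.0461
gripper_force: 0.0
walnut [0.576 0.035] tray [0.031 0.063] 0.86 [405. 197.  44.  45.]
walnut [ 0.467 -0.019] tray [-0.072 -0.002] 0.78 [336.  81.  47.  51.]
walnut [0.483 0.108] tray [-0.07   0.126] 0.63 [484.  81.  49.  44.]
walnut [ 0.567 -0.09 ] tray [ 0.035 -0.063] 0.63 [273. 202.  40.  37.]
walnut [ 0.46  -0.146] tray [-0.066 -0.129] 0.61 [191.  90.  45.  49.]
[ 84.  81.  87. 177.  90.  85.  89. 178. 217.  83.]
```

View pics/k.png

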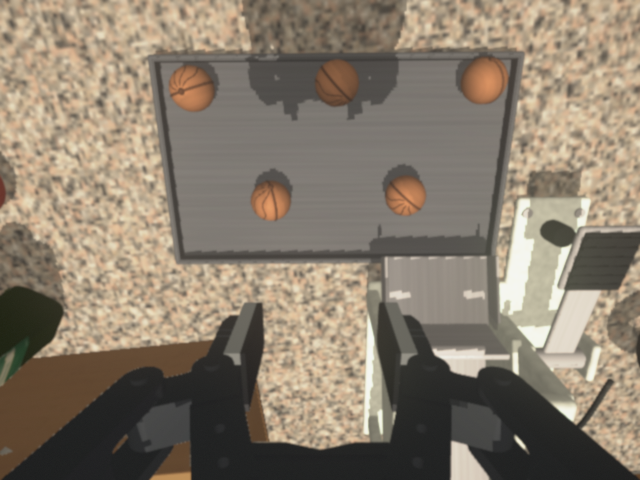

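The walnuts now form an even zigzag at (191,90), (273,202), (336,81), (405,197) and (484,81), with every gap at least 80 mm. The pedal is up and the gripper is clear, so I'm handing the job in.

```bash
python3 -m pendant '[[0.54,0,0,0,0,0,0],[0.54,0,0,0,0,0,0]]' | egrep 'time|ft'; python3 -c "
from rig import env
print(env.close_job())"
```

```text
time_s: 17.32
ft_force: [-0.3, 0.9, 0.2]
the job is handed in; nothing more can be done
None
```

The job is handed in at 17.3 s: I leaned on the pedal at its stop with about 16 N (briefly 20 N), let it spring up once all five walnuts were in the tray, and spread them left, middle and right with gaps of at least 80 mm; one finger brushed the tray rim at about 10 N, and the other things were not touched.

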